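# Close and lock the guard of a bench test box

## Robot

A 6-joint arm with a two-finger parallel gripper is mounted at the origin on a cart in front of the work surface, level with it; the furniture and walls round the work are solid. World frame = base frame: x ahead of the robot, y to its left, z up, the work surface at z = 0. Lengths are in mm, angles in degrees, forces in N, time in s.
With the tool pointing down it reaches from about 350 to 850 mm from the base axis. Payload 8.1 kg.
Tool frame: the origin (TCP) lies at the very end of the fingers, on their centre line; the grasp point (between the pads) lies 19 mm behind it; z points along the fingers, y is the line along which they close (so a half turn about z gives the same grasp; the last joint's range is limited). The gripper opens to 85 mm and grips with 20 to 120 N. Pads are 22 mm wide; open, the fingers measure 114 mm over their backs; the gripper's body (76 mm by 85 mm) begins 54 mm behind the grasp point. The pads swing forward as they close: fully open they stand 13 mm farther back than shut.
Start: joints at [-80.695, 7.471, 85.268, -0, 87.261, -4.893], TCP at [147.183, -581.672, 231.292] pointing down, gripper open.
Joint ranges: [-169.43, 169.43], [-51.17, 129.36], [1.28, 143.12], [-76.62, 256.62], [0, 156.53], [-152.29, 152.29]. Speed limits (degrees/s): [136.94, 136.94, 159.86, 180, 180, 180].

## Interface

Orientations are given as [roll, pitch, yaw] about the fixed x, y, z axes, in that order (R = Rz(yaw) Ry(pitch) Rx(roll)).
In Python, from bench import status, viewer, job gives the robot as it stands.
- The arm moves only by the tool arm_command, never from a script. Its argument "targets" is a list that holds one entry, the list of rows, each a list of 7 numbers: the shift along the world's x, y, z in m, then the turn, a rotation vector about the world's x, y, z in rad, then the opening, from -1 (shut) to 1 (fully open). In form: [[[dx, dy, dz, rx, ry, rz, gripper], ...]]. A call has 1 to 10 rows; each row shifts and turns the commanded pose from where the row before left it; what a row does not reach is not made up. A row lasts 1/8 s, in which the tool goes at most 62.5 mm and 10.7 degrees, less where a joint would pass 70% of its speed; a pose out of reach is approached as far as the arm can. A call with a gripper value outside its range is refused whole. The fingers move at their own pace and stop on an object; "force" is the grip in N (left out, the last holds). Time passes only in rows, so rows that do not move let the fingers close. It gives the time, the measured TCP pose, the force, the opening and the grip force at its end, in the units of the state.
- status.sense(): the state, without advancing time (a new reading comes with each control period).
- viewer.snapshot(name): name is "scene" or "top"; returns the picture (420x560x3 uint8, red, green, blue); there is no depth.
- viewer.camera_model(name): a dict with "vertical_fov" (degrees; the focal length in pixels is half the picture's height over the tangent of half this angle, whatever the lens; pixels are square), "cx", "cy" (the principal point, pixels), "k1" (the pictures are not rectified: a ray, as slopes to the right and down, at radius r is drawn at 1 + k1 r^2 times it, then the intrinsics apply), "xyz" and "attitude" of the camera in the world. Camera axes: x right, y down, z forward; pixel columns grow to the right and rows downward; lengths in mm; the calibration is good to about 2 mm. A picture is of the moment at which its call begins. camera_model takes no time and is no camera call.
- job.hand_in(): hands the job in; it is judged then, once.
The state is a dict: "time": time; "joint_pos": joint angles; "qd": joint speeds; "joint_efforts": joint torques, N m; "tool_pos": TCP position; "tcp_rot": TCP orientation; "ft_force": force on the tool from outside, world axes, zero at the start; "wrist_torque": the same for the moment, N m; "finger_gap": finger opening in mm; "grip_force": force on a finger pad.
Only numpy, scipy, OpenCV 4.12 (cv2) and the standard library are available. Lean on these libraries where they do the work, as an engineer would, in place of code of your own. Each camera call takes 0.05 s, during which the arm holds its last target. There are 200 camera calls.

## Task

Close the sloping test box so that the part inside can be put on test: press the raised fold of its two-panel cover down until both panels lie flat. Then turn the black wing fastener until it points up and down the slope in line with its slot, push it fully in against its spring, turn it a quarter turn clockwise and let go, so that it springs back a little into its notch and the cover is locked. Leave the multimeter, bottle and screwdriver where they are.

Things in the scene. Friction and masses are not known exactly. Their poses are not given: they have to be found in the camera images.
- test_box: Fixed grey console with a cover sloping 30 degrees up away from the robot, 240 deep (x) x 250 wide (y) x 170 mm high. Origin: centre of its underside; x from its low front (57 mm high, robot side) to its back, y to its left, z up. Along each side of the cover, 106 to 122 mm from the middle, runs an aluminium track whose top is 6 mm above the panels' mid-plane.
- rear_hinge (a point): Middle of the hinge line (along the box's y) of the rear panel at the top of the slope, 155 mm up the slope from the point slot. Same axes as the box.
- cover (a joint): Two-panel folding cover: angle (rad) of the rear panel above the slope; 0 = both panels flat (closed), 0.6 to 0.9 at the start. Rear panel (clear window) and yellow front panel are each 95 mm long, 200 wide, 3 thick. The front panel's lower edge runs in the tracks, so it slopes the same angle the other way. Friction holds the cover where it is left; pressing the fold down takes 2 to 5 N.
- fold_mid (a point): Middle of the top of the steel hinge barrel (diameter 10 mm, 196 mm long across the box) that joins the panels: the ridge of the raised cover. The barrel's axis, 5 mm below this point, moves on a 95 mm arc about the rear hinge line and, closed, lies on the line from rear_hinge to slot. Frame: x up the rear panel, z out of it.
- slot (a point): Fixed point where the fastener's axis meets the mid-plane of the closed cover, over the slotted plate below. Frame: x straight up the slope (direction of the slot), y to the left, z square out of the slope (30 degrees from vertical, leaning to the robot).
- press (a joint): How far (m) the fastener is pushed in: 0 = sprung out, 0.016 = fully in; spring 3 N to 7 N. Cover closed and wing not in line with the slot (more than about 0.17 rad off): it stops hard at 0.003. In line it goes to 0.016. Turning takes 0.013 or more, to pass a 2 mm ridge; after a quarter turn it springs back to 0.011 when released and stays. Not turned, it pops out again.
- wing (a joint): Wing angle (rad), clockwise positive seen from outside: 0 = along the slope (white line on the wing uphill, at the green mark), in line with the slot; 1.57 = across the slope (white line to the robot's right, at the red mark): locked, end stop; the notch begins at 1.24. Starts at 0.4 to 1.2, fastener out. Light friction (0.03 Nm); stops at -0.5 when out, -0.33 when in.
- wing_grip (a point): Grip point on the wing's axis, 8 mm below its outer face. Wing: black bar 64 long (x) x 13 thick (y) x 30 mm high (z, out of the yellow panel). It sits on the yellow panel, 35 mm up from its lower edge. Cover closed, this point is on slot's z axis at 42.5 mm (out), 26.5 (fully in) or 31.5 (locked); panel surface at 1.5 mm, so tips 19 mm past this point clear it by 6 mm fully in.
- multimeter: Orange multimeter standing on its bail, about 154 x 100 x 173 mm; origin under its centre. Leave alone.
- alcohol_bottle: White round bottle with a red band, diameter 64, height 132 mm; origin under its centre. Leave alone.
- driver_red: Screwdriver with red handle, 174 mm long (y), 26 mm thick, lying; origin under its centre. Leave alone.

How it is judged:
By the outcome, as a careful person would: the job done as asked, in the order asked, and still so for the second after the job is handed in, with the robot touching nothing.
It also fails if it takes over 50 s, if anything falls off the work surface, if the arm or the gripper's body presses on something with over 40 N, if the wrist force passes 120 N, or if a joint passes its speed limit or range.

## Working session

There is one attempt and no reset: what is moved stays moved. The work goes in short steps, Python scripts to look and compute and a tool call to move; the robot and the scene stay as the last step left them, time stands still between calls to the robot, and variables do not carry over. Pictures are saved under pics/ and viewed, at most 10 in all, crops included, and the job is handed in when it is done.

Besides the shell and the picture viewer there is one more tool, called as name(argument=value, ...) on one line, values as JSON. arm_command: Moves the arm, as the interface text tells. Its arguments: {"type":"object","properties":{"targets":{"type":"array"},"force":{"type":"number"}},"required":["targets"]}

```bash
mkdir -p pics; ls; python3 - <<'E'
from bench import status, viewer
import cv2
for n in("scene","top"):
    cv2.imwrite(f"pics/{n}0.png",viewer.snapshot(n)[:,:,::-1]); print(viewer.camera_model(n))
print(status.sense())
E
```

```text
pics
{'vertical_fov': 42.04764495345248, 'cx': 277.31247101695993, 'cy': 216.9709515110194, 'k1': -0.12010989302007839, 'xyz': array([-487.21105541,  569.32132629,  901.0423187 ]), 'attitude': array([-124.1222072 ,   -0.16838851, -119.04371321])}
{'vertical_fov': 55.15459495125065, 'cx': 277.46546273657356, 'cy': 210.24271151466021, 'k1': 0.018151632281146045, 'xyz': array([ 424.45199319,   17.83410345, 1093.05820747]), 'attitude': array([-174.95840805,   -0.96691921,  -89.17947909])}
{'time': 0.1, 'joint_pos': array([-8.06941176e+01,  7.51218214e+00,  8.53244348e+01,  1.05205460e-03,
        8.72631681e+01, -4.89373730e+00]), 'qd': array([ 0.000541  , -0.20291686, -0.08872447,  0.01431311,  0.07178401,
       -0.05455919]), 'joint_efforts': array([ 2.33072002e-03, -5.70948064e+01, -5.01945841e+01, -1.33955473e-04,
        8.12048733e-03,  9.58182568e-06]), 'tool_pos': array([ 147.11813813, -581.15186762,  230.32137225]), 'tcp_rot': array([-1.79900668e+02, -9.55939346e-03,  1.41995603e+01]), 'ft_force': array([ 0.91022886, -0.20094046, -0.04255257]), 'wrist_torque': array([-0.00385579, -0.03866417,  0.01946749]), 'grip_force': 0.0, 'finger_gap': 85.78006352499328}
```

View pics/scene0.png

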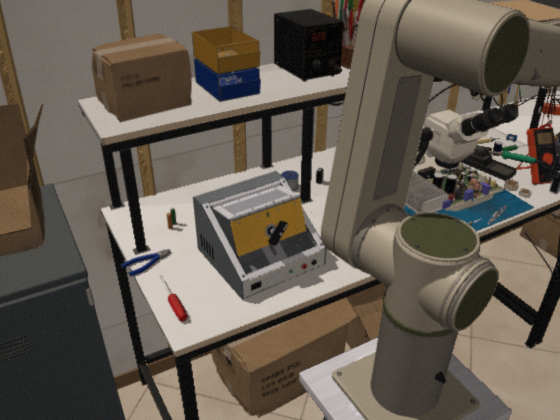

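View pics/top0.png

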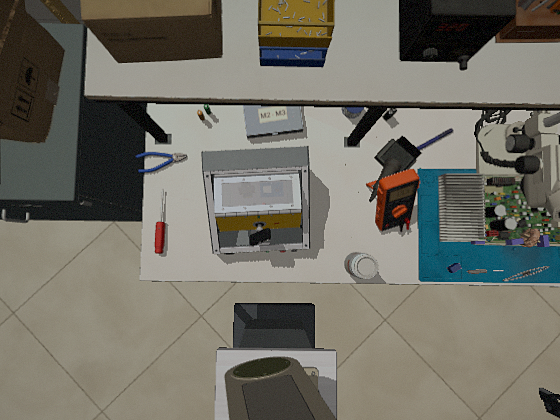

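The scene view shows the box at about (260,235) with its fold raised. The top view shows it at about (258,200), with the yellow panel and wing near (260,235), the meter at (398,200), the bottle at (362,265) and the driver at (160,235). I'll enlarge both views.

```bash
python3 - <<'E'
import cv2,numpy as np
a=cv2.imread("pics/top0.png")[140:270,195:325]; b=cv2.imread("pics/scene0.png")[170:300,190:335]
f=lambda i,s:cv2.resize(i,None,fx=s,fy=s,interpolation=cv2.INTER_CUBIC)
a=f(a,3);b=f(b,2.7)
h=max(a.shape[0],b.shape[0]); c=np.zeros((h,a.shape[1]+b.shape[1],3),np.uint8)
c[:a.shape[0],:a.shape[1]]=a; c[:b.shape[0],a.shape[1]:]=b; print(c.shape); cv2.imwrite("pics/crop0.png",c)
E
```

```text
(390, 782, 3)
```

View pics/crop0.png

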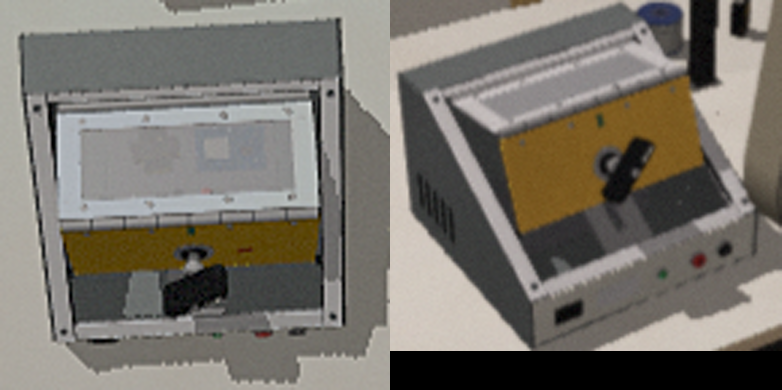

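Crop: in the top view the fold barrel runs from about (62,226) to (322,212), with the box corners at (20,37), (338,18), (55,342) and (345,325). In the scene half it runs from (498,137) to (690,75). Next I triangulate these points.

```bash
cat > h.py <<'E'
import numpy as np
from scipy.spatial.transform import Rotation as R
from bench import viewer
def ray(cam,u,v):
    c=viewer.camera_model(cam); f=210/np.tan(np.radians(c["vertical_fov"]/2))
    d=np.array([(u-c["cx"])/f,(v-c["cy"])/f]); s=d.copy()
    for _ in range(20): s=d/(1+c["k1"]*(s@s))
    return c["xyz"],R.from_euler('xyz',c["attitude"],degrees=True).apply([s[0],s[1],1])
def plane(cam,u,v,z):
    o,d=ray(cam,u,v); return o+d*(z-o[2])/d[2]
def plane_pn(cam,u,v,p,n):
    o,d=ray(cam,u,v); return o+d*((p-o)@n)/(d@n)
def tri(pt,ps):
    o,d=ray("top",*pt); q,e=ray("scene",*ps)
    t=np.linalg.lstsq(np.c_[d,-e],q-o,rcond=None)[0]
    a,b=o+d*t[0],q+e*t[1]; return (a+b)/2,np.linalg.norm(a-b)
def proj(cam,p):
    c=viewer.camera_model(cam); f=210/np.tan(np.radians(c["vertical_fov"]/2))
    q=R.from_euler('xyz',c["attitude"],degrees=True).inv().apply(np.array(p)-c["xyz"]); s=q[:2]/q[2]
    s=s*(1+c["k1"]*(s@s)); return s*f+[c["cx"],c["cy"]]
E
python3 - <<'E'
from h import *
np.set_printoptions(precision=1,suppress=True)
T=lambda u,v:((u+.5)/3-.5+195,(v+.5)/3-.5+140)
S=lambda u,v:((u-392+.5)/2.7-.5+190,(v+.5)/2.7-.5+170) if 0 else ((u-390+.5)/2.7-.5+190,(v+.5)/2.7-.5+170)
L=[(20,37,170),(338,18,170),(55,342,57),(345,325,57)]
P=[plane("top",*T(u,v),z) for u,v,z in L]
print("corners",*P)
M=np.array([(120,125),(120,-125),(-120,125),(-120,-125)]);Q=np.array(P)[:,:2]
mc=Q.mean(0);H=M.T@(Q-mc); yaw=np.arctan2(H[0,1]-H[1,0],H[0,0]+H[1,1]);c,s=np.cos(yaw),np.sin(yaw)
Rm=np.array([[c,-s],[s,c]]);print("box",mc,np.degrees(yaw),"res",Q-mc-M@Rm.T)
for n,a,b in[("foldL",(62,224),(498,135)),("foldR",(322,210),(690,73)),("lscrewBack",(37,108),(435,97)),("lscrewF",(63,332),(533,287)),("hingeL",(57,104),(455,98)),("wing end",(195,290),(630,170))]:
    p,e=tri(T(*a),S(*b)); q=np.r_[(p[:2]-mc)@Rm,p[2]]; print(n,p,"gap",e,"box",q)
# distances
z0=np.array([c,s,0])
for n,pix in[("bottle",(362,265)),("meter",(398,200))]: print(n,plane("top",*pix,130))
print("shelf edge z500?",plane("top",270,102,400))
E
```

```text
corners [639.2 182.4 170. ] [658.9 -64.3 170. ] [402.2 164.7  57. ] [420.1 -82.4  57. ]
box [530.1  50.1] 4.3259578508814425 res [[-1.1 -1.4]
 [-0.3  1.2]
 [ 1.2 -1. ]
 [ 0.2  1.2]]
foldL [495.3 147.5 171.8] gap 4.215080043055582 box [-27.3  99.8 171.8]
foldR [508.3 -53.6 168.4] gap 0.6370239490213244 box [ -29.5 -101.7  168.4]
lscrewBack [585.3 169.8 167.3] gap 3.84139817452036 box [ 64.1 115.2 167.3]
lscrewF [411.7 158.7  65.1] gap 3.6028270556919058 box [-109.8  117.2   65.1]
hingeL [588.3 152.6 159.8] gap 2.8008801027165897 box [ 65.8  97.8 159.8]
wing end [446.5  44.6 129.6] gap 0.3088436376652368 box [-83.8   0.8 129.6]
bottle [ 381.9 -200.4  130. ]
meter [ 539.1 -288.4  130. ]
shelf edge z500? [677.8  23.  400. ]
```

```bash
cat >> h.py <<'E'
yaw=np.radians(4.33); c,s=np.cos(yaw),np.sin(yaw); C=np.array([530.1,50.1,0])
B=R.from_euler('z',yaw)
U=B.apply([np.cos(np.pi/6),0,.5]); N=B.apply([-.5,0,np.cos(np.pi/6)]); Y=B.apply([0,1,0])
O=C+B.apply([-120,0,57])
def sl(u,y,n): return O+u*U+y*Y+n*N
def Rw(w): return R.from_euler('xyz',[180,0,0],degrees=True) and R.from_euler('z',yaw)*R.from_euler('y',-30,degrees=True)*R.from_euler('x',180,degrees=True)*R.from_euler('z',np.pi+w)
def delta(p,Rt,st):
    Rc=R.from_euler('xyz',st["tcp_rot"],degrees=True)
    return (np.array(p)-st["tool_pos"])/1000,(Rt*Rc.inv()).as_rotvec()
E
sed -i "s/return R.from_euler('xyz',\[180,0,0\],degrees=True) and /return /" h.py
python3 - <<'E'
from h import *
from bench import status
np.set_printoptions(precision=4,suppress=True)
st=status.sense()
p=sl(213-95*np.cos(.6),0,-3+95*np.sin(.6)+5+45); d,r=delta(p,Rw(np.pi/2),st); print(p,d,r,d/14,r/14)
q=p/1000
for th in(.65,.6,.5,.4,.3,.2,.1,0): x=sl(213-95*np.cos(th),0,2+95*np.sin(th))/1000; print(th,x,x-q); q=x
E
```

```text
[476.494   46.0411 211.4543] [ 0.3294  0.6272 -0.0189] [-0.3329 -0.4624  1.364 ] [ 0.0235  0.0448 -0.0013] [-0.0238 -0.033   0.0974]
0.65 [0.4994 0.0478 0.1772] [ 0.0229  0.0017 -0.0342]
0.6 [0.4989 0.0477 0.1725] [-0.0005 -0.     -0.0047]
0.5 [0.4987 0.0477 0.163 ] [-0.0002 -0.     -0.0095]
0.4 [0.4994 0.0478 0.1535] [ 0.0007  0.0001 -0.0095]
0.3 [0.501  0.0479 0.1442] [ 0.0016  0.0001 -0.0094]
0.2 [0.5036 0.0481 0.135 ] [ 0.0026  0.0002 -0.0091]
0.1 [0.507  0.0484 0.1262] [ 0.0035  0.0003 -0.0088]
0 [0.5113 0.0487 0.1177] [ 0.0043  0.0003 -0.0085]
```

arm_command(targets=[[[0.005, 0.03, 0.03, -0.02, -0.03, 0.09, -1], [0.02, 0.045, 0.03, -0.024, -0.033, 0.0974, -1], [0.0235, 0.045, 0.02, -0.024, -0.033, 0.0974, -1], [0.0235, 0.045, 0.02, -0.024, -0.033, 0.0974, -1], [0.0235, 0.045, 0, -0.024, -0.033, 0.0974, -1], [0.0235, 0.045, 0, -0.024, -0.033, 0.0974, -1], [0.0235, 0.045, 0, -0.024, -0.033, 0.0974, -1], [0.0235, 0.045, 0, -0.024, -0.033, 0.0974, -1], [0.0235, 0.045, 0, -0.024, -0.033, 0.0974, -1], [0.0235, 0.045, 0, -0.024, -0.033, 0.0974, -1]]], force=40)

```text
time: 1.35
tool_pos: [363.0, -146.6, 331.5]
tcp_rot: [158.4, -4.5, 71.3]
ft_force: [-12.5, 10.6, 7.0]
finger_gap: -0.1
grip_force: 0.0
```

arm_command(targets=[[[0.0235, 0.045, 0, -0.024, -0.033, 0.0974, -1], [0.0235, 0.045, 0, -0.024, -0.033, 0.0974, -1], [0.0235, 0.045, 0, -0.024, -0.033, 0.0974, -1], [0.0235, 0.04, 0, -0.024, -0.033, 0.0974, -1], [0, 0, 0, 0, 0, 0, -1]]])

```text
time: 1.98
tool_pos: [462.3, 27.8, 332.0]
tcp_rot: [150.7, -0.1, 94.2]
ft_force: [-0.8, -0.6, -0.6]
finger_gap: 0.2
grip_force: 0.0
```

```bash
cat > s.py <<'E'
from h import *
from bench import status
import sys
np.set_printoptions(precision=4,suppress=True)
st=status.sense(); a=[float(x) for x in sys.argv[1:]]
print(st["time"],st["tool_pos"],"j",st["joint_pos"],"F",st["ft_force"],"gap",st["finger_gap"])
d=st["tool_pos"]-O; print("u,y,n",d@U,d@Y,d@N)
if a: print("delta",*delta(sl(*a[:3]),Rw(a[3]),st))
E
python3 s.py 134.6 0 85.6 1.5708
```

```text
1.975 [462.3078  27.7739 332.0412] j [ -7.5131 -47.2485 122.4903   5.9644  76.0212 -11.6937] F [-0.8445 -0.5654 -0.6136] gap 0.24306851541306534
u,y,n 181.44164487221371 -17.14400017354102 212.83483958929037
delta [ 0.0217  0.0188 -0.1336] [-0.0003 -0.0116  0.0016]
```

arm_command(targets=[[[0.006, 0.005, -0.034, 0, -0.012, 0.002, -1], [0.006, 0.005, -0.034, 0, 0, 0, -1], [0.006, 0.005, -0.034, 0, 0, 0, -1], [0.004, 0.004, -0.03, 0, 0, 0, -1], [0, 0, 0, 0, 0, 0, -1]]])

```text
time: 2.6
tool_pos: [482.4, 43.3, 197.6]
tcp_rot: [150.3, -0.0, 93.9]
ft_force: [-0.2, -0.5, 0.4]
finger_gap: -0.1
grip_force: 0.0
```

```bash
python3 s.py 134.6 0 60 1.5708; python3 - <<'E'
from bench import viewer
import cv2
a=viewer.snapshot("scene")[150:310,180:380,::-1]
cv2.imwrite("pics/p1.png",cv2.resize(a,None,fx=3,fy=3,interpolation=cv2.INTER_CUBIC))
E
```

```text
2.6 [482.4306  43.2936 197.5607] j [ -3.9092 -43.266  134.4032   4.5435  59.4335  -9.1218] F [-0.2168 -0.5255  0.3896] gap -0.12800775330488848
u,y,n 132.59328348124617 -3.1879389020964686 85.75269256805048
delta [ 0.0143  0.0043 -0.0213] [-0.0002 -0.0045  0.0068]
```

View pics/p1.png

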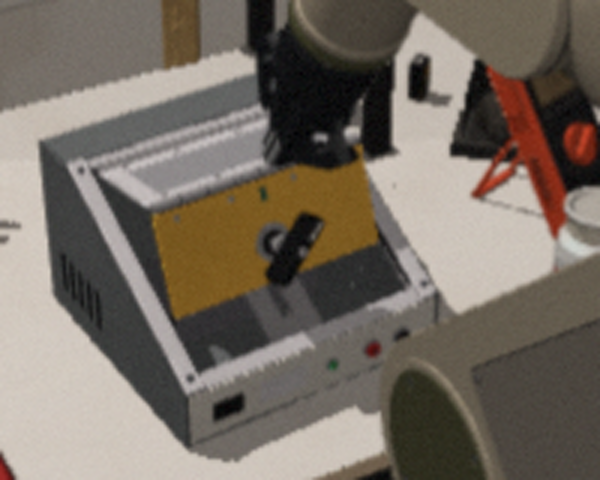

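The picture shows the shut fingers at about (325,165) over the fold, whose middle is near (265,180), with the wing at (295,248). Now I press down along the arc.

arm_command(targets=[[[0.0083, 0.0022, -0.0125, 0, -0.004, 0.006, -1], [0.0083, 0.0022, -0.0125, 0, 0, 0, -1], [-0.0002, 0, -0.0095, 0, 0, 0, -1], [0.0007, 0, -0.0095, 0, 0, 0, -1], [0.0016, 0, -0.0094, 0, 0, 0, -1], [0.0026, 0.0002, -0.0091, 0, 0, 0, -1]]])

```text
time: 3.4
tool_pos: [505.5, 48.0, 138.6]
tcp_rot: [149.7, 0.0, 94.3]
ft_force: [-6.0, -1.7, 2.1]
finger_gap: 0.4
grip_force: 2.3
```

```bash
python3 s.py 118 0 2 1.5708
```

```text
3.4 [505.4999  48.0471 138.6077] j [ -3.0049 -34.9738 136.0786   4.8595  48.8787  -9.5568] F [-5.9736 -1.7166  2.1341] gap 0.3783414243501875
u,y,n 123.34916984768236 -0.1897069426260387 23.016741799320634
delta [ 0.0058  0.0006 -0.0209] [0.0003 0.0056 0.0001]
```

arm_command(targets=[[[0.0025, 0.0003, -0.0075, 0, 0, 0, -1], [0.0025, 0.0003, -0.006, 0, 0, 0, -1], [0.002, 0.0, -0.004, 0, 0, 0, -1], [0.001, 0, -0.002, 0, 0, 0, -1]]])

```text
time: 3.9
tool_pos: [513.7, 49.0, 119.2]
tcp_rot: [149.7, 0.0, 94.4]
ft_force: [-20.4, -2.8, 17.7]
finger_gap: 0.1
grip_force: 12.8
```

```bash
python3 s.py 118 0 2 1.5708
```

```text
3.9 [513.7455  49.015  119.2097] j [ -2.7882 -31.3322 135.9485   5.027   45.3681  -9.7197] F [-20.4232  -2.7526  17.7286] gap 0.0597407154503611
u,y,n 120.83399294227732 0.152841689895042 2.070014356466025
delta [-0.0024 -0.0003 -0.0015] [ 0.      0.0056 -0.0004]
```

arm_command(targets=[[[-0.001, 0, -0.001, 0, 0, 0, -1], [-0.0005, 0, 0, 0, 0, 0, -1]]])

```text
time: 4.15
tool_pos: [513.2, 49.0, 119.5]
tcp_rot: [149.5, 0.0, 94.3]
ft_force: [-0.9, -1.5, 3.1]
finger_gap: -0.2
grip_force: 1.3
```

```bash
python3 s.py 118 0 2 1.5708
```

```text
4.15 [513.1716  49.008  119.5084] j [ -2.7971 -31.6546 136.1731   5.0416  45.3119  -9.7353] F [-0.8547 -1.501   3.0975] gap -0.1799682631981954
u,y,n 120.48723630564308 0.18926258375124316 2.615147665392996
delta [-0.0018 -0.0003 -0.0018] [ 0.0001  0.0083 -0.0003]
```

arm_command(targets=[[[0.0005, 0, -0.0015, 0, 0, 0, -1], [0.0005, 0, -0.0015, 0, 0, 0, -1], [0, 0, 0, 0, 0, 0, -1]]])

```text
time: 4.53
tool_pos: [514.3, 49.0, 118.8]
tcp_rot: [149.5, 0.1, 94.4]
ft_force: [-40.4, -4.0, 39.0]
finger_gap: 0.2
grip_force: 26.9
```

```bash
python3 s.py 118 0 2 1.5708
```

```text
4.525 [514.3213  49.0435 118.7786] j [ -2.7801 -31.3004 136.0266   5.0456  45.1147  -9.79  ] F [-40.3923  -3.9965  39.0004] gap 0.1517108637078555
u,y,n 121.11753523575003 0.13785539531463975 1.4085152800756973
delta [-0.003  -0.0004 -0.001 ] [ 0.0005  0.0081 -0.0011]
```

arm_command(targets=[[[-0.005, 0, 0.01, 0, 0, 0, -1], [-0.02, 0, 0.035, 0, 0, 0, -1], [-0.02, -0.01, 0.045, 0, 0, 0, -0.5], [0, -0.04, 0.045, 0, 0, 0, 0], [0, -0.05, 0.035, 0, 0, 0, 0.5], [0, -0.055, 0.02, 0, 0, 0, 1], [0, -0.055, 0, 0, 0, 0, 1], [0, -0.05, 0, 0, 0, 0, 1], [0, 0, 0, 0, 0, 0, 1]]])

```text
time: 5.65
tool_pos: [467.6, -214.4, 304.5]
tcp_rot: [149.7, -0.0, 94.1]
ft_force: [0.3, 0.3, -0.2]
finger_gap: 85.3
grip_force: 0.0
```

```bash
python3 s.py; python3 - <<'E'
from bench import viewer
import cv2,numpy as np
A=viewer.snapshot("top");B=viewer.snapshot("scene")
cv2.imwrite("pics/top2.png",A[:,:,::-1]);cv2.imwrite("pics/scene2.png",B[:,:,::-1])
a=A[150:270,195:325,::-1];b=B[175:295,195:330,::-1]
f=lambda i:cv2.resize(i,None,fx=3,fy=3,interpolation=cv2.INTER_CUBIC)
cv2.imwrite("pics/p2.png",np.hstack([f(a),f(b)]))
E
```

```text
5.65 [ 467.5973 -214.4081  304.475 ] j [-46.7746 -32.1374 116.9329  23.7506  76.1934 -52.6545] F [ 0.3282  0.2845 -0.2003] gap 85.26357462352392
u,y,n 156.39109130220004 -259.0340849383015 195.467054642508
```

View pics/p2.png

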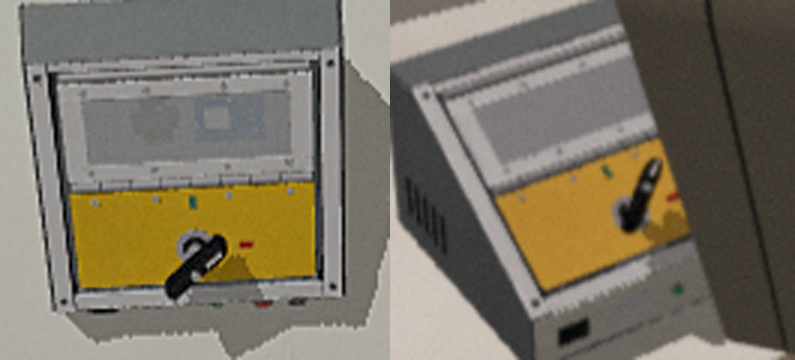

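The cover is flat: the panel seam sits at about (190,188) in the top crop. The wing runs from about (172,290) to (222,243), with its white line to the upper right; in the scene crop it runs from (623,225) to (660,160). Now I measure its axis and angle.

```bash
python3 - <<'E'
from h import *
import cv2
np.set_printoptions(precision=2,suppress=True)
n0=-3
T=lambda p:(p-[195,150]+.5)*3-.5
for nm,u,y,n in[("barrelL",118,98,n0+5),("barrelR",118,-98,n0+5),("lowL",23,100,n0+1.5),("lowR",23,-100,n0+1.5),("slot surf",58,0,n0+1.5),("wing face",58,0,n0+50.5),("trackfrontL",0,114,n0+6)]:
    print(nm,"topcrop",T(proj("top",sl(u,y,n))),"scenecrop",(proj("scene",sl(u,y,n))-[195,175]+.5)*3-.5+[390,0])
for cam,f,box in(("top","pics/top2.png",(240,275,220,251)),("scene","pics/scene2.png",(268,287,224,254))):
    im=cv2.imread(f); x0,x1,y0,y1=box
    m=(im[y0:y1,x0:x1].max(2)<55).astype(np.uint8)
    k,l,s,_=cv2.connectedComponentsWithStats(m); i=1+np.argmax(s[1:,4]); ys,xs=np.nonzero(l==i)
    pts=np.c_[xs+x0,ys+y0].astype(np.float32); r=cv2.minAreaRect(pts); bp=cv2.boxPoints(r)
    print(cam,s[i],r); 
    e=sorted(bp.tolist(),key=lambda p:p[1]); a=np.mean(e[:2],0);b=np.mean(e[2:],0)
    for n in(n0+50.5,n0+35.5):
        A,Bp=[plane_pn(cam,*q,sl(0,0,n),N)-O for q in(a,b)]
        A=np.array([A@U,A@Y]);Bp=np.array([Bp@U,Bp@Y]); d=A-Bp
        print(" n",n,"mid",(A+Bp)/2,"len",np.linalg.norm(d),"w",np.arctan2(-d[1],d[0]))
E
```

```text
barrelL topcrop [ 70.61 187.29] scenecrop [497.53 184.84]
barrelR topcrop [312.05 172.92] scenecrop [695.73 111.68]
lowL topcrop [ 80.61 287.21] scenecrop [548.1  287.26]
lowR topcrop [316.51 272.7 ] scenecrop [750.78 204.56]
slot surf topcrop [196.25 243.41] scenecrop [632.64 208.92]
wing face topcrop [196.62 272.11] scenecrop [649.43 182.02]
trackfrontL topcrop [ 66.45 314.39] scenecrop [547.53 316.19]
top [ 10   8  21  22 173] ((258.8385009765625, 237.7076873779297), (12.717340469360352, 26.224031448364258), 37.87498474121094)
 n 47.5 mid [65.17  3.03] len 67.90225099939677 w 0.664672223293733
 n 32.5 mid [56.93  3.51] len 69.10955378911544 w 0.6646722232937333
scene [  4   6  12  22 104] ((277.1266784667969, 240.5452423095703), (7.332132816314697, 22.467269897460938), 19.653823852539062)
 n 47.5 mid [49.7  16.15] len 62.61906484980494 w 0.8215448124075869
 n 32.5 mid [54.67  8.34] len 63.4644573410634 w 0.8215448124075887
```

```bash
python3 - <<'E'
from h import *
import cv2
np.set_printoptions(precision=2,suppress=True)
def su(cam,q,n): a=plane_pn(cam,*q,sl(0,0,n),N)-O; return np.array([a@U,a@Y])
n0=-3
im=cv2.imread("pics/top2.png"); h=cv2.cvtColor(im,cv2.COLOR_BGR2HSV)
m=cv2.inRange(h,(15,120,60),(35,255,255)); m[:,:195]=0;m[:,325:]=0;m[:150]=0;m[270:]=0
ys,xs=np.nonzero(m); P=np.array([su("top",(x,y),n0+1.5) for x,y in zip(xs,ys)])
for u0 in(60,75,90,105):
    k=abs(P[:,0]-u0)<4; print("u",u0,"y range",np.sort(P[k,1])[[2,-3]],P[k,1].min()+P[k,1].max())
for y0 in(-80,-60,60,80):
    k=abs(P[:,1]-y0)<6; print("y",y0,"u range",P[k,0].min(),P[k,0].max())
for nm,lo,hi,b in(("green",(45,60,20),(90,255,255),(250,270,205,225)),("red",(0,120,60),(8,255,255),(268,285,225,238))):
    x0,x1,y0,y1=b; k=cv2.inRange(h,lo,hi)[y0:y1,x0:x1]; yy,xx=np.nonzero(k); 
    if len(xx): print(nm,len(xx),su("top",(xx.mean()+x0,yy.mean()+y0),n0+1.5))
# white line on wing
k=(im[225:245,255:275].min(2)>110); g=im[225:245,255:275]; k=(g.min(2)>100)&(h[225:245,255:275,1]<60); yy,xx=np.nonzero(k); print("white",[su("top",(a+255,b+225),n0+50.5) for a,b in zip(xx,yy)])
E
```

```text
u 60 y range [-97.75  97.68] 2.2792571477886554
u 75 y range [-98.12  98.69] 2.612060815100392
u 90 y range [-98.43  99.11] 1.1398921853804467
u 105 y range [-96.39  99.81] 1.5355920353484152
y -80 u range 20.27939232582137 107.96263948540083
y -60 u range 21.352312723242843 109.25580022201589
y 60 u range 21.037196064805876 109.05089983908846
y 80 u range 22.47075014314073 110.33821812096636
green 6 [96.6   1.48]
white [array([94.27,  2.93]), array([94.11,  0.58]), array([93.95, -1.77]), array([93.79, -4.12]), array([93.63, -6.47]), array([91.94,  7.8 ]), array([91.78,  5.45]), array([91.62,  3.1 ]), array([91.46,  0.75]), array([91.3, -1.6]), array([91.14, -3.95]), array([90.98, -6.31]), array([90.82, -8.66]), array([ 90.66, -11.01]), array([89.45, 10.33]), array([89.29,  7.98]), array([89.13,  5.62]), array([88.16, -8.5 ]), array([ 88.  , -10.86]), array([86.8 , 10.51]), array([86.64,  8.16]), array([84.13, 10.69]), array([81.46, 10.87]), array([80.98,  3.79]), array([80.81,  1.43]), array([80.65, -0.93]), array([80.49, -3.29]), array([78.79, 11.05]), array([78.3 ,  3.97]), array([78.14,  1.6 ]), array([77.97, -0.76]), array([76.11, 11.24]), array([75.78,  6.51]), array([75.62,  4.14]), array([ 73.98, -19.56]), array([73.42, 11.42]), array([73.25,  9.05]), array([73.09,  6.68]), array([ 71.45, -17.04]), array([ 71.28, -19.41]), array([70.72, 11.6 ]), array([70.56,  9.23]), array([ 68.91, -14.51]), array([ 68.74, -16.89]), array([ 66.37, -11.98]), array([ 66.2 , -14.36]), array([63.82, -9.44]), array([56.49,  2.99]), array([56.32,  0.6 ]), array([53.75,  3.16]), array([53.58,  0.77]), array([53.41, -1.62]), array([50.84,  0.94])]
```

```bash
python3 s.py 55.5 1 110 0.74; python3 -c "
from h import *
print(sl(55.5,1,110),sl(55.5,1,20.5))"
```

```text
5.75 [ 468.0452 -211.3811  304.8579] j [-46.4865 -32.3574 117.0461  23.7466  76.2477 -52.5299] F [ 0.105   0.5623 -0.566 ] gap 85.34186223531451
u,y,n 157.16721064361604 -256.04960011577316 195.46110320114784
delta [-0.0646  0.2529 -0.1248] [-0.4172 -0.0264  0.7197]
[403.45121649  41.51340188 180.01279442] [448.07348827  44.89206453 102.50352078]
```

arm_command(targets=[[[-0.006, 0.042, 0, -0.07, -0.004, 0.12, 0.2], [-0.006, 0.042, 0, -0.07, -0.004, 0.12, 0.2], [-0.006, 0.042, -0.01, -0.07, -0.004, 0.12, 0.2], [-0.006, 0.042, -0.03, -0.07, -0.004, 0.12, 0.2], [-0.006, 0.042, -0.04, -0.07, -0.004, 0.12, 0.2], [-0.006, 0.042, -0.04, -0.07, -0.004, 0.12, 0.2], [0, 0, 0, 0, 0, 0, 0.2]]])

```text
time: 6.62
tool_pos: [445.3, 45.2, 180.2]
tcp_rot: [159.8, 20.9, 138.9]
ft_force: [0.0, -0.1, 0.3]
finger_gap: 51.1
grip_force: 0.0
```

```bash
python3 s.py 55.5 1 70 0.74
```

```text
6.625 [445.342   45.1955 180.1956] j [ -4.4024 -51.1579 139.9266   4.9572  62.8375 -58.2523] F [ 0.0336 -0.111   0.2531] gap 51.102152814172584
u,y,n 92.00710527280405 1.5088407244551991 89.13366696254901
delta [-0.0219 -0.0022 -0.0348] [ 0.0044 -0.0208 -0.0127]
```

```bash
cat > kin.py <<'E'
from h import *
from scipy.optimize import least_squares
D=[([-80.694,7.512,85.324,0.001,87.263,-4.894],[147.12,-581.15,230.32]),
([-7.5131,-47.2485,122.4903,5.9644,76.0212,-11.6937],[462.31,27.77,332.04]),
([-3.9092,-43.266,134.4032,4.5435,59.4335,-9.1218],[482.43,43.29,197.56]),
([-3.0049,-34.9738,136.0786,4.8595,48.8787,-9.5568],[505.5,48.05,138.61]),
([-46.7746,-32.1374,116.9329,23.7506,76.1934,-52.6545],[467.6,-214.41,304.475]),
([-4.4024,-51.1579,139.9266,4.9572,62.8375,-58.2523],[445.342,45.1955,180.1956])]
def fk(q,p):
    a1,d1,a2,b,a3,L=p; r=np.radians(q); E=lambda ax,v:R.from_euler(ax,v)
    R2=E('z',r[0])*E('y',r[1]); R3=R2*E('y',r[2]); R6=R3*E('z',r[3])*E('y',r[4])*E('z',r[5])
    return E('z',r[0]).apply([a1,0,d1])+R2.apply([0,0,a2])+R3.apply([b,0,a3])+R6.apply([0,0,L]),R6
P=least_squares(lambda p:np.concatenate([fk(q,p)[0]-t for q,t in D]),[0,300,400,0,400,250]).x
lo=np.array([-169,-51,1.4,-76,0.5,-152]);hi=np.array([169,129,143,256,156,152])
def ik(pt,Rt,q0):
    Rx0=fk(D[0][0],P)[1]
    f=lambda q:np.r_[fk(q,P)[0]-pt,300*((fk(q,P)[1]*OFF).inv()*Rt).as_rotvec()]
    s=least_squares(f,np.clip(q0,lo+.1,hi-.1),bounds=(lo,hi)); return s.x,s.fun
OFF=(fk(D[0][0],P)[1]).inv()*R.from_euler('xyz',[-179.9,0,14.2],degrees=True)
E
python3 - <<'E'
from kin import *
np.set_printoptions(precision=1,suppress=True)
print(P,[np.linalg.norm(fk(q,P)[0]-t) for q,t in D],OFF.as_euler('xyz',degrees=True))
q=D[-1][0]
for u,n,w,tilt in[(55.5,70,.74,0),(55.5,55,.74,0),(55.5,20.5,.74,0),(55.5,20.5,0,0),(55.5,4.5,0,0),(55.5,4.5,1.57,0),(55.5,20.5,.74,-10),(55.5,20.5,0,-10)]:
    x,f=ik(sl(u,1,n),R.from_rotvec(np.radians(tilt)*-Y)*Rw(w),q); print(u,n,w,tilt,x,f)
E
```

```text
[-41.6 446.1 472.2 109.1 580.3 546.7] [np.float64(51.34761882761527), np.float64(33.82979711267362), np.float64(39.0266754404241), np.float64(40.48975819289547), np.float64(25.083857539760288), np.float64(40.36666130105118)] [ 0. -0. 90.]
55.5 70 0.74 0 [  8.6 -51.  142.   -2.5  60.6 -42.6] [ 5.2  0.8 -1.1 -5.6 -5.1  0. ]
55.5 55 0.74 0 [  8.2 -50.4 143.   -2.3  58.3 -43. ] [ 2.   0.3  1.6 -3.3 -3.3  0. ]
55.5 20.5 0.74 0 [  7.8 -42.9 143.   -2.2  51.1 -43.1] [ 2.7  0.4  1.6 -4.1 -4.1  0. ]
55.5 20.5 0 0 [  7.9 -42.9 143.   -2.3  51.1 -85.5] [ 2.7  0.4  1.6 -0.3 -5.8  0. ]
55.5 4.5 0 0 [  7.7 -39.4 143.   -2.3  47.6 -85.5] [ 2.7  0.4  1.4 -0.3 -5.6  0. ]
55.5 4.5 1.57 0 [  7.7 -39.4 143.   -2.3  47.6   4.4] [ 2.8  0.4  1.4 -5.7  0.3  0. ]
55.5 20.5 0.74 -10 [  6.7 -29.8 133.1  -1.   56.7 -44.9] [-0. -0. -0. -0. -0.  0.]
55.5 20.5 0 -10 [  6.7 -29.8 133.1  -1.   56.7 -87.2] [ 0.  0. -0.  0.  0. -0.]
```

```bash
sed -i "s/a1,d1,a2,b,a3,L=p;/a1,d1,a2,b,a3,L,e=p;/; s/apply(\[a1,0,d1\])/apply([a1,e,d1])/; s/\[0,300,400,0,400,250\]/[0,300,400,0,400,250,50]/" kin.py
python3 - <<'E'
from kin import *
np.set_printoptions(precision=1,suppress=True)
print(P,[np.linalg.norm(fk(q,P)[0]-t) for q,t in D],OFF.as_euler('xyz',degrees=True))
q=D[-1][0]
for u,n,w,tilt in[(55.5,70,.74,0),(55.5,55,.74,0),(55.5,20.5,.74,0),(55.5,4.5,0,0),(55.5,4.5,1.57,0),(55.5,55,.74,5),(55.5,55,.74,-5),(55.5,20.5,.74,-5)]:
    x,f=ik(sl(u,1,n),R.from_rotvec(np.radians(tilt)*-Y)*Rw(w),q); print(u,n,w,tilt,x,f)
E
```

```text
[  0.  318.1 369.1  61.6 553.4 364.8  51.2] [np.float64(0.0051384297164927305), np.float64(0.0036912818710595745), np.float64(0.0029132049634240614), np.float64(0.004170418790276788), np.float64(0.0032434377388285947), np.float64(0.0024478237141771606)] [ 0. -0. 90.]
55.5 70 0.74 0 [ -4.  -51.  143.    4.3  60.8 -57.1] [11.7  1.4  0.6 -9.3 -9.2  0. ]
55.5 55 0.74 0 [ -4.  -49.1 143.    4.4  58.9 -57.2] [ 9.3  1.1  4.9 -9.  -9.1  0. ]
55.5 20.5 0.74 0 [ -3.6 -42.4 143.    4.6  51.8 -57.4] [ 8.5  1.   3.3 -7.8 -7.9  0. ]
55.5 4.5 0 0 [  -3.4  -39.3  143.     4.8   48.4 -100. ] [ 7.6  0.9  2.4 -0.4 -9.6  0. ]
55.5 4.5 1.57 0 [ -3.4 -39.3 143.    4.8  48.4 -10.1] [ 7.6  0.9  2.5 -9.6  0.4  0. ]
55.5 55 0.74 5 [ -3.6 -49.  143.    4.4  56.8 -57. ] [ 20.6   2.6  10.8 -20.  -20.1   0. ]
55.5 55 0.74 -5 [ -4.  -47.7 142.    4.   60.9 -57.1] [ 0.  0.  0.  0.  0. -0.]
55.5 20.5 0.74 -5 [ -3.5 -40.5 141.5   4.1  54.3 -57.1] [ 0.  0.  0. -0. -0.  0.]
```

```bash
cat >> kin.py <<'E'
N0=-3; US,YS=55.5,1.0
def pose(n,w,tilt):  # n = grasp point height over slot mid-plane
    Rt=R.from_rotvec(np.radians(tilt)*Y)*Rw(w); return sl(US,YS,N0+n)+19*Rt.apply([0,0,1]),Rt
E
python3 - <<'E'
from kin import *
np.set_printoptions(precision=1,suppress=True)
q=D[-1][0]
for tilt in(3,4,5,6,7,8):
  for n,w in[(75,.74),(42.5,.74),(26.5,0),(26.5,1.57)]:
    x,f=ik(*pose(n,w,tilt),q); print(tilt,n,w,x,np.abs(f).max())
from bench import status
print(*[1000*0+v for v in delta(*pose(75,.74,7),status.sense())],pose(75,.74,7)[0])
E
```

```text
3 75 0.74 [ -4.1 -48.7 143.    4.3  59.8 -57.3] 2.8153173539569707
3 42.5 0.74 [ -3.7 -42.5 143.    4.5  53.3 -57.5] 1.7064426812390252
3 26.5 0 [  -3.6  -39.5  143.     4.6   50.  -100.1] 0.7897748474694507
3 26.5 1.57 [ -3.6 -39.5 143.    4.7  50.  -10.1] 0.8243053216865281
4 75 0.74 [ -4.1 -48.7 143.    4.2  60.2 -57.3] 0.6641935427871886
4 42.5 0.74 [ -3.7 -42.2 142.8   4.4  53.8 -57.4] 4.234834705130197e-11
4 26.5 0 [ -3.5 -38.6 142.3   4.4  50.6 -99.8] 3.979039320256561e-13
4 26.5 1.57 [ -3.5 -38.6 142.3   4.4  50.6  -9.9] 6.556422071923862e-11
5 75 0.74 [ -4.  -47.7 142.3   4.   60.7 -57.2] 2.2737367544323206e-13
5 42.5 0.74 [ -3.6 -40.9 141.7   4.1  54.4 -57.1] 3.694822225952521e-13
5 26.5 0 [ -3.3 -37.3 141.3   4.1  51.3 -99.5] 3.410605131648481e-13
5 26.5 1.57 [ -3.3 -37.3 141.3   4.2  51.3  -9.6] 2.1316282072803006e-13
6 75 0.74 [ -3.9 -46.2 141.3   3.8  61.2 -56.9] 2.2737367544323206e-13
6 42.5 0.74 [ -3.4 -39.6 140.7   3.8  55.1 -56.9] 1.3642420526593924e-12
6 26.5 0 [ -3.2 -36.1 140.3   3.9  52.1 -99.3] 2.2737367544323206e-13
6 26.5 1.57 [ -3.2 -36.1 140.3   3.9  52.1  -9.3] 4.5645265345228836e-11
7 75 0.74 [ -3.7 -44.8 140.3   3.6  61.7 -56.7] 3.694822225952521e-12
7 42.5 0.74 [ -3.3 -38.3 139.8   3.6  55.7 -56.6] 1.7053025658242404e-13
7 26.5 0 [ -3.1 -34.9 139.3   3.6  52.8 -99. ] 3.694822225952521e-13
7 26.5 1.57 [ -3.1 -34.9 139.3   3.6  52.8  -9.1] 2.0463630789890885e-12
8 75 0.74 [ -3.5 -43.3 139.3   3.3  62.3 -56.5] 1.7053025658242404e-13
8 42.5 0.74 [ -3.1 -37.  138.8   3.4  56.4 -56.4] 1.7053025658242404e-13
8 26.5 0 [ -2.9 -33.7 138.3   3.4  53.6 -98.7] 9.947598300641403e-14
8 26.5 1.57 [ -2.9 -33.7 138.3   3.4  53.6  -8.8] 2.4158453015843406e-13
[-0.  -0.  -0.1] [-0.   0.1 -0. ] [429.8  43.5 129.6]
```

```bash
cat > g.py <<'E'
from kin import *
from bench import status
import sys
np.set_printoptions(precision=4,suppress=True)
n,w,t=map(float,sys.argv[1:4]); st=status.sense()
print(st["time"],st["tool_pos"],"j",st["joint_pos"],"F",st["ft_force"],"M",st["wrist_torque"],"gap",st["finger_gap"])
Rc=R.from_euler('xyz',st["tcp_rot"],degrees=True); d=st["tool_pos"]-19*Rc.apply([0,0,1])-O
print("grip rel slot",d@U-US,d@Y-YS,d@N-N0,"w",(R.from_rotvec(np.radians(t)*Y).inv()*Rc).as_matrix()[:,0]@Y, "F u,y,n",st["ft_force"]@U,st["ft_force"]@Y,st["ft_force"]@N)
x=(Rw(0).inv()*R.from_rotvec(-np.radians(t)*Y)*Rc).as_rotvec(); print("w vec",x)
print("delta",*delta(*pose(n,w,t),st))
E
python3 g.py 75 .74 5
```

```text
6.625 [445.342   45.1955 180.1956] j [ -4.4024 -51.1579 139.9266   4.9572  62.8375 -58.2523] F [ 0.0336 -0.111   0.2531] M [-0.0155  0.2217  0.0069] gap 51.102152814172584
grip rel slot 36.90787640015735 0.43649400298437135 111.12930194681243 w 0.6650175125248047 F u,y,n 0.1483421555397671 -0.11326464950978617 0.20662012181729122
w vec [-0.0277 -0.0618  0.7271]
delta [-0.0149 -0.0016 -0.0503] [-0.0028  0.0662 -0.0129]
```

arm_command(targets=[[[0, 0, -0.01, 0, 0.033, -0.006, 0.2], [-0.005, 0, -0.013, 0, 0.033, -0.006, 0.2], [-0.005, -0.001, -0.014, 0, 0, 0, 0.2], [-0.005, -0.001, -0.013, 0, 0, 0, 0.2], [0, 0, 0, 0, 0, 0, 0.2]]])

```text
time: 7.25
tool_pos: [432.1, 37.5, 133.0]
tcp_rot: [162.3, 18.3, 138.4]
ft_force: [-0.6, 0.2, 0.6]
finger_gap: 51.2
grip_force: 0.0
```

```bash
python3 g.py 42.5 .74 5; python3 - <<'E'
from bench import viewer
import cv2,numpy as np
A=viewer.snapshot("top");B=viewer.snapshot("scene")
f=lambda i:cv2.resize(i,None,fx=3,fy=3,interpolation=cv2.INTER_CUBIC)
cv2.imwrite("pics/p3.png",np.hstack([f(A[150:270,195:325,::-1]),f(B[175:295,195:330,::-1])]))
E
```

```text
7.25 [432.0541  37.4515 133.0221] j [ -5.0318 -47.9133 142.1706   4.3214  60.8317 -57.5831] F [-0.5514  0.1947  0.6407] M [-0.0263  0.1972  0.0079] gap 51.206769584000966
grip rel slot 2.514188024940296 -6.140868854718477 77.13204797647103 w 0.6820628617654829 F u,y,n -0.14314107382588903 0.23579025068609005 0.8224015794740897
w vec [ 0.0019 -0.0054  0.7506]
delta [ 0.0146  0.0073 -0.0313] [-0.0015  0.0042  0.0111]
```

View pics/p3.png

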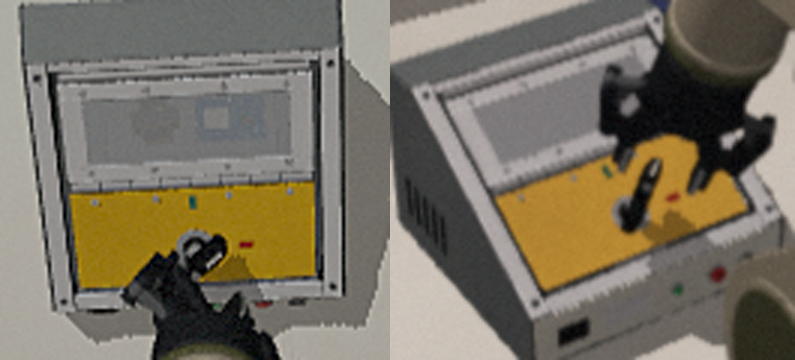

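The wing is at about (655,165) in the scene crop, between the fingertips at (625,160) and (700,185). The tool sits 6 mm too far right, so I correct that and then go down.

arm_command(targets=[[[-0.0005, 0.0065, 0.002, 0, 0.004, 0.011, 0.2], [0.005, 0.0005, -0.011, 0, 0, 0, 0.2], [0.005, 0, -0.011, 0, 0, 0, 0.2], [0.005, 0.0003, -0.011, 0, 0, 0, 0.2], [0, 0, 0, 0, 0, 0, 0.2]]])

```text
time: 7.98
tool_pos: [447.5, 45.5, 103.5]
tcp_rot: [162.4, 18.2, 139.2]
ft_force: [-0.6, -0.4, 0.1]
finger_gap: 51.2
grip_force: 0.0
```

```bash
python3 g.py 42.5 .74 5
```

```text
7.975 [447.5173  45.5316 103.5402] j [ -3.5364 -40.8466 141.5483   4.2169  54.5398 -57.2344] F [-0.5838 -0.4358  0.1494] M [-0.0173  0.2599 -0.0723] gap 51.166935793859224
grip rel slot 1.7183466592041583 0.6425349424659434 43.58016432011816 w 0.6736572669148259 F u,y,n -0.4579057292613596 -0.390480522957084 0.4369403696273372
w vec [-0.0022 -0.0002  0.7391]
delta [-0.0009 -0.0008 -0.0018] [-0.0015  0.0008 -0.0016]
```

Close on the wing with a light grip.

arm_command(targets=[[[-0.001, -0.0005, -0.001, 0, 0, 0, -0.2], [0, 0, 0, 0, 0, 0, -0.5], [0, 0, 0, 0, 0, 0, -1], [0, 0, 0, 0, 0, 0, -1], [0, 0, 0, 0, 0, 0, -1]]], force=25)

```text
time: 8.6
tool_pos: [447.2, 44.9, 103.6]
tcp_rot: [162.3, 18.3, 139.1]
ft_force: [1.3, 4.2, 2.5]
finger_gap: 13.0
grip_force: 25.6
```

```bash
python3 g.py 42.5 .74 5
```

```text
8.6 [447.2449  44.8785 103.6277] j [ -3.6836 -41.1778 141.7663   4.3099  54.5035 -57.3834] F [1.3103 4.1765 2.4838] M [ 0.8893 -0.1891  0.3935] gap 13.028513063121489
grip rel slot 1.430946915973614 0.014603387052546157 43.82087319943646 w 0.6740654077955577 F u,y,n 2.6465310595908615 4.065659528263587 1.3400772578191777
w vec [-0.0031 -0.0029  0.7397]
delta [-0.0006 -0.0001 -0.0019] [-0.0018  0.0036 -0.001 ]
```

arm_command(targets=[[[-0.0003, 0, 0, -0.0624, -0.0047, 0.1341, -1], [-0.0003, 0, 0, -0.0624, -0.0047, 0.1341, -1], [0, 0, 0, -0.0624, -0.0047, 0.1341, -1], [0, 0, 0, -0.0624, -0.0047, 0.1341, -1], [0, 0, 0, -0.0624, -0.0047, 0.1341, -1], [0, 0, 0, 0, 0, 0, -1]]])

```text
time: 9.35
tool_pos: [447.2, 45.2, 104.0]
tcp_rot: [179.9, 25.2, -175.5]
ft_force: [4.9, 7.1, 1.2]
finger_gap: 12.7
grip_force: 24.4
```

```bash
python3 g.py 42.5 0 5
```

```text
9.35 [447.2426  45.2008 104.0352] j [  -3.7308  -41.2093  141.7398    4.4386   54.5793 -100.0118] F [4.9279 7.0635 1.1712] M [ 1.0311 -0.8003  0.4619] gap 12.72541889601897
grip rel slot 1.653648936977703 0.3067182449404111 44.16274650144013 w -0.002318577479321085 F u,y,n 5.302892184004371 6.671276833690004 -1.7092968190332918
w vec [-0.0034 -0.0037 -0.0023]
delta [-0.0006 -0.0004 -0.0023] [-0.0023  0.0036 -0.0035]
```

arm_command(targets=[[[0, 0.0003, 0, 0, 0, 0, -1], [0.002, 0.0002, -0.0035, 0, 0, 0, -1], [0.002, 0.0002, -0.0035, 0, 0, 0, -1]]], force=40)

```text
time: 9.72
tool_pos: [451.3, 45.6, 97.2]
tcp_rot: [179.9, 25.2, -175.6]
ft_force: [-0.1, 4.5, 5.5]
finger_gap: 12.2
grip_force: 45.9
```

```bash
python3 g.py 26.5 0 5
```

```text
9.725 [451.3047  45.6001  97.1821] j [ -3.5538 -39.4308 141.4992   4.3852  53.0349 -99.8018] F [-0.0867  4.5309  5.5474] M [ 0.7152 -0.4105  0.3035] gap 12.20912325038298
grip rel slot 1.7639008351385286 0.4106323789555475 36.18729481020204 w -0.0003346159543204247 F u,y,n 2.9950693106224944 4.52456178342451 4.67642367866605
w vec [-0.0027 -0.0036 -0.0003]
delta [ 0.0033 -0.0002 -0.0093] [-0.0026  0.0034 -0.0015]
```

arm_command(targets=[[[0.002, 0.0002, -0.0035, 0, 0, 0, -1], [0.0015, 0.0001, -0.0026, 0, 0, 0, -1], [0.0006, 0.0, -0.001, 0, 0, 0, -1], [0, 0, 0, 0, 0, 0, -1]]])

```text
time: 10.22
tool_pos: [455.4, 45.9, 90.2]
tcp_rot: [179.9, 25.2, -175.6]
ft_force: [-0.2, 5.1, 6.8]
finger_gap: 12.3
grip_force: 46.3
```

```bash
python3 g.py 26.5 0 5
```

```text
10.225 [455.421   45.8663  90.2221] j [ -3.4506 -37.606  141.2279   4.4191  51.4867 -99.8243] F [-0.2329  5.1004  6.8056] M [ 0.7067 -0.2837  0.3593] gap 12.314847051823717
grip rel slot 1.858844474259385 0.36577374991323097 28.097189948272685 w -0.00034890982885141253 F u,y,n 3.5351657152318894 5.103417684216611 5.81735989150539
w vec [-0.0027 -0.0034 -0.0004]
delta [-0.0008 -0.0005 -0.0023] [-0.0025  0.0033 -0.0015]
```

arm_command(targets=[[[0.0004, 0, -0.0007, 0, 0, 0, -1], [0, 0, 0, 0, 0, 0, -1]]])

```text
time: 10.48
tool_pos: [455.7, 45.9, 89.9]
tcp_rot: [179.9, 25.2, -175.6]
ft_force: [-9.4, 5.2, 14.6]
finger_gap: 12.3
grip_force: 47.8
```

```bash
python3 g.py 26.5 0 5
```

```text
10.475 [455.7041  45.8846  89.9382] j [ -3.4426 -37.4648 141.1706   4.4171  51.429  -99.8346] F [-9.4071  5.192  14.6225] M [0.7028 0.3803 0.3853] gap 12.251127377468999
grip rel slot 1.9713400721617091 0.3619524542058645 27.70873036934835 w -0.0005892130971313081 F u,y,n -0.47277628809288696 5.8874436757956605 17.15757151846095
w vec [-0.0027 -0.003  -0.0006]
delta [-0.0011 -0.0005 -0.0021] [-0.0024  0.0028 -0.0017]
```

arm_command(targets=[[[0, 0, 0, 0.0662, 0.005, -0.1423, -1], [0, 0, 0, 0.0662, 0.005, -0.1423, -1], [0, 0, 0, 0.0662, 0.005, -0.1423, -1], [0, 0, 0, 0.0662, 0.005, -0.1423, -1], [0, 0, 0, 0.0662, 0.005, -0.1423, -1]]])

```text
time: 11.1
tool_pos: [455.7, 46.1, 90.0]
tcp_rot: [161.4, 17.4, 136.2]
ft_force: [-9.1, 4.9, 15.7]
finger_gap: 12.3
grip_force: 48.9
```

```bash
python3 g.py 26.5 0.785 5
```

```text
11.1 [455.6778  46.1274  89.9523] j [ -3.3669 -37.5932 141.2713   4.3501  51.3482 -54.4288] F [-9.0864  4.9401 15.6846] M [1.5381 0.2403 0.8248] gap 12.342649948453989
grip rel slot 1.9391246399961943 0.6180588078318543 27.727561473272957 w 0.7103092977618902 F u,y,n 0.31869462007983085 5.612075514690094 17.9269869829106
w vec [-0.0038 -0.0036  0.7899]
delta [-0.0011 -0.0007 -0.0021] [-0.0043  0.0044  0.0036]
```

arm_command(targets=[[[0, 0, 0, 0.0662, 0.005, -0.1423, -1], [0, 0, 0, 0.0662, 0.005, -0.1423, -1], [0, 0, 0, 0.0662, 0.005, -0.1423, -1], [0, 0, 0, 0.0662, 0.005, -0.1423, -1], [0, 0, 0, 0.0662, 0.005, -0.1423, -1], [0, 0, 0, 0, 0, 0, -1]]])

```text
time: 11.85
tool_pos: [455.6, 45.1, 89.6]
tcp_rot: [154.7, 0.1, 94.2]
ft_force: [-11.4, -1.5, 12.3]
finger_gap: 12.2
grip_force: 56.7
```

```bash
python3 g.py 26.5 1.57 5
```

```text
11.85 [455.5801  45.1352  89.6377] j [ -3.285  -37.6032 141.311    4.0229  51.2767  -9.3493] F [-11.446   -1.5485  12.2737] M [ 0.2492 -0.165   0.1736] gap 12.243659882057623
grip rel slot 1.6330636961227185 -0.2892426487853652 27.541341308383995 w 0.9999976953499496 F u,y,n -3.8486437531600837 -0.679928238201398 16.394446814880293
w vec [-0.0022 -0.0051  1.5719]
delta [-0.001   0.0002 -0.0018] [0.0005 0.0047 0.0025]
```

arm_command(targets=[[[-0.0005, 0, 0.001, 0, 0, 0, -0.6], [0, 0, 0, 0, 0, 0, -0.3], [0, 0, 0, 0, 0, 0, 0], [0, 0, 0, 0, 0, 0, 0], [-0.006, 0, 0.01, 0, 0, 0, 0], [-0.008, 0, 0.016, 0, 0, 0, 0], [-0.006, 0, 0.02, 0, 0, 0, 0], [0, -0.02, 0.03, 0, 0, 0, 0], [0, -0.04, 0.04, 0, 0, 0, 0], [0, -0.05, 0.04, 0, 0, 0, 0]]])

```text
time: 13.1
tool_pos: [434.1, -63.5, 245.6]
tcp_rot: [154.8, 0.1, 94.5]
ft_force: [0.2, -0.0, 0.8]
finger_gap: 42.7
grip_force: 0.0
```

arm_command(targets=[[[0, -0.05, 0.02, 0, 0, 0, 0], [0.01, -0.05, 0, 0, 0, 0, 0], [0.01, -0.05, 0, 0, 0, 0, 0], [0, -0.05, 0, 0, 0, 0, 0], [0, 0, 0, 0, 0, 0, 0]]])

```text
time: 13.72
tool_pos: [453.4, -266.2, 262.9]
tcp_rot: [155.0, -0.0, 94.1]
ft_force: [-0.1, 0.7, -0.1]
finger_gap: 43.0
grip_force: 0.0
```

```bash
python3 s.py; python3 - <<'E'
from bench import viewer
from h import *
import cv2
A=viewer.snapshot("top");B=viewer.snapshot("scene")
f=lambda i:cv2.resize(i,None,fx=3,fy=3,interpolation=cv2.INTER_CUBIC)
cv2.imwrite("pics/p4.png",np.hstack([f(A[150:270,195:325,::-1]),f(B[175:295,195:330,::-1])]))
for n in(28.5+8+3-3-3,47.5-3,39.5-3): pass
for n in(20.5+11,31.5+5,47.5): 
  for y in(-31,33): print(n,y,(proj("top",sl(56.5,y,n))-[195,150]+.5)*3-.5,(proj("scene",sl(56.5,y,n))-[195,175]+.5)*3-.5+[390,0])
E
```

```text
13.725 [ 453.4339 -266.1651  262.9367] j [-50.0261 -23.6924 113.8022  20.7714  75.5643 -56.8264] F [-0.1436  0.7179 -0.062 ] gap 42.95988375650319
u,y,n 120.00693298618806 -309.574060673087 168.50915442617222
31.5 -31 [234.78590649 261.74226522] [676.2728641  180.22827244]
31.5 33 [155.90335031 266.56900854] [610.37862903 205.91001941]
36.5 -31 [235.0025395  264.72239907] [678.09322996 177.44054627]
36.5 33 [155.75242359 269.57636577] [612.02928026 203.14336169]
47.5 -31 [235.48629645 271.37746501] [682.13805681 171.24586096]
47.5 33 [155.41530215 276.29239454] [615.69823481 196.99371496]
```

View pics/p4.png

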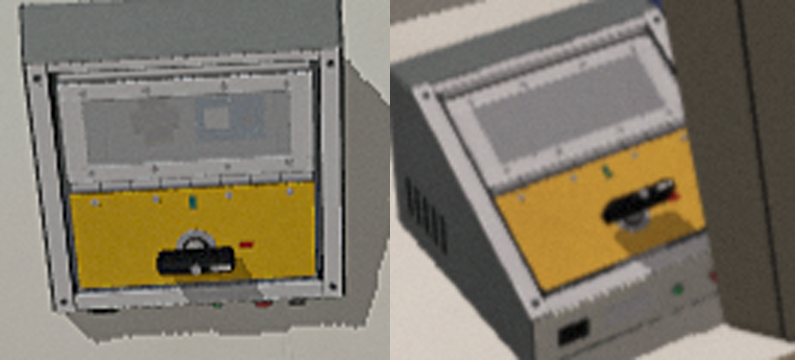

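The cover lies flat. The wing is across the slope, from (157,262) to (235,262) in the top crop, with its white line at the red mark. Its lower edge at row 273 or so fits the locked height; sprung out it would be near 280. The arm is clear, so I hand in.

```bash
python3 -c "
from bench import job
print(job.hand_in())"
```

```text
the job is handed in; nothing more can be done
None
```

The cover is closed flat and the wing fastener was pushed fully in, turned a quarter turn clockwise and released. In the last pictures it sits across the slope at the locked height; the job was handed in at about 14 s with the arm clear, no verdict was returned, and the multimeter, bottle and screwdriver were never touched.

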